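# Ease the lid of the paint tin shut

## Task

The lid of the steel paint tin is standing open, leaning back, over jars of wet paint that must not be jolted. Nudge it forward past upright with a finger, catch it on a finger as it falls, while it is still well open, and let it down gently until it is fully shut without a bang, then take the hand away. Only touch the lid, never pinch it or force it, and leave the tin and everything around it where it stands.

Things in the scene. Friction and masses are not known exactly. Their poses are not given: they have to be found in the camera images.
- paint_tin: loose steel tin, 1.5 kg, 150 mm deep (its x) by 230 mm wide (its y), rim 58 mm above the table. Origin: centre of its underside; x points to the hinge (back) side, z up; the front wall is at x = -75 mm. Eight paint jars inside, all below the rim. Small folded-down handles stand out 7 mm from the side walls
- lid (a joint): angle of the lid in rad: 0 shut and level, 1.57 upright, up to 1.87 leaning back on its stop. The hinge runs along the tin's y on top of the back wall; shutting takes the lid's edge towards the tin's -x. The stiff, slightly damped hinge holds the lid within about 0.15 to 0.3 rad of upright; further forward it falls by itself, to shut in 0.7 to 1.4 s
- lid_hinge (a point): point on the hinge axis, middle of the lid's width, in the plane of the lid's underside; 75 mm from the tin's origin along its x, 58.5 mm above its underside
- lid_edge (a point): centre of the rolled front edge of the lid (a bead 6 mm thick along the tin's y), middle of its width: 163 mm from the hinge and 3 mm above the plane of the lid's underside. When shut, the lid's lip stands out 16 mm past the tin's front wall, with free space beneath it
- lid_mid (a point): centre of the lid plate, steel, 0.24 to 0.38 kg, 4 mm thick, 234 mm wide, 166 mm from hinge to front edge. Axes: x from the front edge to the hinge, y along the hinge, z out of the top (outer) face
- water_jar_mid (a point): closed glass jar, 52 mm across, 78 mm tall; point half-way up its middle. Stands near the tin, not to be moved
- glue_bottle_mid (a point): white glue bottle with a pointed nozzle, 42 mm across, 119 mm tall; point half-way up its middle. Stands near the tin, not to be moved
- polish_carton_mid (a point): white open carton, 70 by 108 by 38 mm, with six small black-capped bottles standing in it, 78 mm tall in all; point half-way up its middle. Stands near the tin, not to be moved
- paint_tube_mid (a point): white tube of paint lying down, about 120 mm long and 26 mm thick; point half-way up its middle. Stands near the tin, not to be moved
- jar_cap_mid (a point): white screw cap lying flat, 34 mm across, 13 mm tall; point half-way up its middle. Stands near the tin, not to be moved
- brush_mid (a point): paint brush lying down, 160 mm long, 10 mm thick; point half-way up its middle. Stands near the tin, not to be moved
- spare_jar_mid (a point): small capped paint jar, 44 mm across, 50 mm tall; point half-way up its middle. Stands near the tin, not to be moved

How it is judged:
By the outcome, as a careful person would: the job done as asked, in the order asked, and still so for the second after the job is handed in, with the robot touching nothing.
It also fails if it takes over 56 s, if anything falls off the work surface, if the arm or the gripper's body presses on something with over 40 N, if the wrist force passes 120 N, or if a joint passes its speed limit or range.

## Robot

A 7-joint arm with a two-finger parallel gripper is mounted at the origin on the work surface. World frame = base frame: x ahead of the robot, y to its left, z up, the work surface at z = 0. Lengths are in m, angles in degrees, forces in N, time in s.
With the tool pointing down it reaches from about 0.35 to 0.775 m from the base axis. Payload 3.1 kg.
Tool frame: the origin (TCP) lies on the centre line of the jaws, within the pads' length; the fingertips stand 17 mm ahead of it and the grasp point (between the pads) lies 2 mm behind it (robot.tip_reach is the distance from the TCP to the fingertips, in m); z points along the fingers, y is the direction in which the jaws open and shut (so a half turn about z gives the same grasp; the last joint's range is limited). The gripper opens to 85 mm and grips with 20 to 120 N. Pads are 22 mm wide; open, the fingers measure 114 mm over their backs; the gripper's body (76 mm by 85 mm) begins 54 mm behind the grasp point. The pads swing forward as they close: fully open they stand 13 mm farther back than shut.
Start: joints at [67.168, 17.813, 0.802, 86.603, -0.252, 75.585, -1.558], TCP at [0.192, -0.515, 0.248] pointing down, gripper open.
Joint ranges: [-154.91, 154.91], [-16.99, 109.72], [-72.82, 74.43], [7.12, 147.25], [-82.49, 262.49], [11.32, 116.49], [-174.64, 174.64]. Speed limits (degrees/s): [159.86, 159.86, 180, 180, 180, 180, 180].

## Interface

Orientations are given as [roll, pitch, yaw] about the fixed x, y, z axes, in that order (R = Rz(yaw) Ry(pitch) Rx(roll)).
In Python, from station import robot, fingers, vision, workorder, recognise gives the robot as it stands. Calls block until the motion is done:
- robot.move_to(position, orientation): joint-space move of the TCP to a pose.
- robot.line_to(position, orientation=None, velocity=0.15, f_stop=None): straight line of the TCP; orientation=None keeps the orientation; velocity is the mean speed in m/s. With f_stop (N) it stops when the force on the tool has changed by that much, and returns True; else False.
- robot.move_j(angles): joint-space move.
- fingers.gripper_to(opening, force=None): opening from 0.0 (shut) to 1.0 (fully open); force is the grip in N (None keeps the last); returns when the fingers have stopped.
- robot.pause(seconds).
- robot.inverse_kinematics(position, orientation): joint angles nearest the present ones, or None.
- vision.grab_frame(name): name is "scene" or "top" or "wrist"; returns the picture (400x640x3 uint8, red, green, blue); there is no depth.
- vision.calibration(name): a dict with "mtx" (3x3 intrinsics, pixels), "k1" (the pictures are not rectified: a ray, as slopes to the right and down, at radius r is drawn at 1 + k1 r^2 times it, then the intrinsics apply), "extrinsics" (4x4, takes a point from world to camera coordinates); the wrist camera has in their place "T_tool_cam" (4x4, takes a point from camera to tool coordinates, whose origin is the TCP and whose axes are the flange's). Camera axes: x right, y up, looking along -z (the intrinsics and any distortion apply to the point x, -y, -z); pixel columns grow to the right and rows downward; lengths in m; the calibration is good to about 2 mm. A picture is of the moment at which its call begins: read the wrist's pose just before it. calibration takes no time and is no camera call.
A pose or a line that the arm cannot do raises robot.PlanningError and nothing moves.
- workorder.close_job(): hands the job in, once; it reports no verdict.
Trained networks look in the newest picture that a camera, given by its name, has taken for a name from the list of things; names that differ only in an ending like _2 or _b are one class to them, and where a whole thing is asked for, a point or a joint stands for the part that bears it (a point fixed in the world has none). Each returns a list of dicts, best first, with "p" (0 to 1); they miss things now and then, are a little off and sometimes report something else, mostly with a low value. They report only what shows in the picture. A call takes as long as a camera call.
- recognise(label, camera): "rect" ([centre column, centre row, width, height] in pixels, round what is visible of it).
Readings, each from a call of its own:
- robot.current_time_s(): time.
- robot.current_joint_positions(): joint angles.
- robot.current_dq(): joint speeds.
- robot.current_joint_torque(): joint torques, N m.
- robot.current_tool_pos(): TCP position.
- robot.current_eef_rot(): TCP orientation.
- robot.current_contact_force(): force on the tool from outside, world axes, zero at the start.
- robot.current_torque(): the same for the moment, N m.
- robot.current_finger_gap(): opening from 0.0 (shut) to 1.0 (fully open).
Only numpy, scipy, OpenCV 4.12 (cv2) and the standard library are available. Lean on these libraries where they do the work, as an engineer would, in place of code of your own. Each camera call takes 0.05 s, during which the arm holds its last target. There are 200 camera calls.

## Working session

There is one attempt and no reset: what is moved stays moved. The work goes in short steps, each a Python script; the robot and the scene stay as the last script left them, time stands still between calls to the robot, and variables do not carry over. Pictures are saved under pics/ and viewed, about 8 in all and at most 12, crops included, and the job is handed in when it is done.

```bash
mkdir -p pics; ls
python3 - <<'E'
from station import robot, fingers, vision, workorder, recognise
import cv2,numpy as np
for c in ("scene","top"):
    im=vision.grab_frame(c); cv2.imwrite(f"pics/{c}0.png",im[:,:,::-1])
    print(c,{k:np.round(v,4).tolist() for k,v in vision.calibration(c).items() if k!='name'})
    for n in ("paint_tin","lid","lid_edge","lid_hinge","water_jar_mid","glue_bottle_mid","polish_carton_mid","paint_tube_mid","spare_jar_mid"):
        print(n,[(round(d["p"],2),np.round(d["rect"]).tolist()) for d in recognise(n,c)[:2]])
print(robot.current_time_s(), robot.current_eef_rot())
a=np.vstack([cv2.imread(f"pics/{c}0.png") for c in ("scene","top")]);
E
```

```text
pics
scene {'mtx': [[480.5095, 0.0, 315.1416], [0.0, 480.5095, 209.7896], [0.0, 0.0, 1.0]], 'k1': -0.0974, 'extrinsics': [[-0.2824, 0.9592, -0.0124, 0.1107], [-0.619, -0.1723, 0.7663, 0.3132], [0.7329, 0.224, 0.6424, -1.3468], [0.0, 0.0, 0.0, 1.0]]}
paint_tin [(0.57, [350.0, 213.0, 168.0, 164.0])]
lid [(0.68, [384.0, 202.0, 103.0, 144.0])]
lid_edge [(0.89, [385.0, 202.0, 101.0, 140.0]), (0.71, [436.0, 224.0, 24.0, 36.0])]
lid_hinge [(0.42, [385.0, 272.0, 59.0, 46.0])]
water_jar_mid [(0.67, [378.0, 314.0, 32.0, 58.0])]
glue_bottle_mid [(0.77, [226.0, 222.0, 25.0, 61.0])]
polish_carton_mid [(0.8, [449.0, 274.0, 60.0, 77.0])]
paint_tube_mid [(0.91, [329.0, 177.0, 45.0, 22.0]), (0.56, [384.0, 200.0, 101.0, 142.0])]
spare_jar_mid [(0.93, [436.0, 224.0, 22.0, 35.0])]
top {'mtx': [[490.708, 0.0, 320.4941], [0.0, 490.708, 194.3741], [0.0, 0.0, 1.0]], 'k1': 0.0487, 'extrinsics': [[-0.0178, -0.9998, -0.0114, 0.0487], [0.9858, -0.0194, 0.1667, -0.5825], [-0.1669, -0.0083, 0.9859, -0.8557], [0.0, 0.0, 0.0, 1.0]]}
paint_tin [(0.97, [265.0, 185.0, 167.0, 183.0])]
lid [(0.76, [226.0, 169.0, 90.0, 154.0])]
lid_edge [(0.79, [230.0, 168.0, 96.0, 152.0])]
lid_hinge [(0.63, [229.0, 169.0, 92.0, 152.0])]
water_jar_mid [(0.97, [226.0, 112.0, 27.0, 37.0])]
glue_bottle_mid [(0.61, [390.0, 162.0, 22.0, 31.0])]
polish_carton_mid [(0.97, [181.0, 176.0, 56.0, 68.0])]
paint_tube_mid [(0.84, [322.0, 298.0, 46.0, 61.0]), (0.3, [228.0, 170.0, 99.0, 157.0])]
spare_jar_mid [(0.54, [195.0, 243.0, 31.0, 18.0])]
1.0 [1.79999292e+02 1.71377958e-03 2.04474806e+01]
```

View pics/scene0.png

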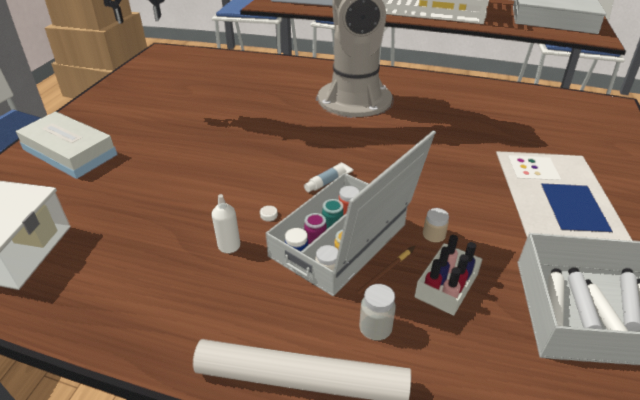

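View pics/top0.png

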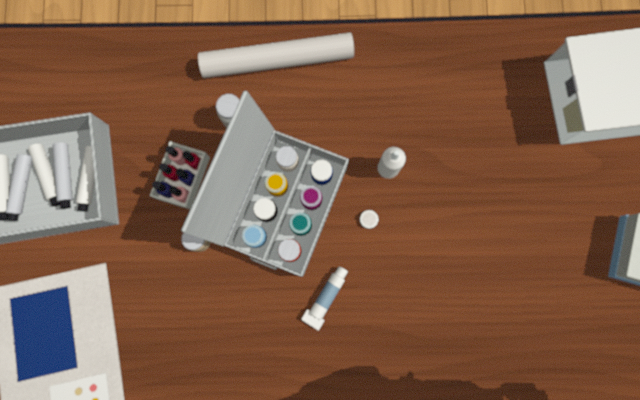

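The lid leans back at about +y (image left in the top view). The tin's front faces world −y, with the carton, water jar and spare jar behind the lid. I'll zoom in for corners and fit the pose.

Run:
```python
import cv2
a=cv2.imread("pics/scene0.png")[130:295,260:440]; b=cv2.imread("pics/top0.png")[85:285,175:355]
cv2.imwrite("pics/sc.png",cv2.resize(a,None,fx=3.5,fy=3.5,interpolation=2)); cv2.imwrite("pics/tc.png",cv2.resize(b,None,fx=3,fy=3,interpolation=2))
```

```text
(no output)
```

View pics/sc.png

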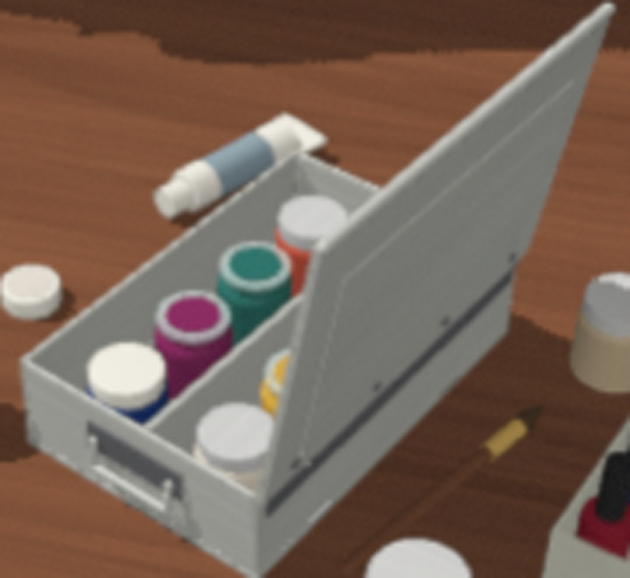

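View pics/tc.png

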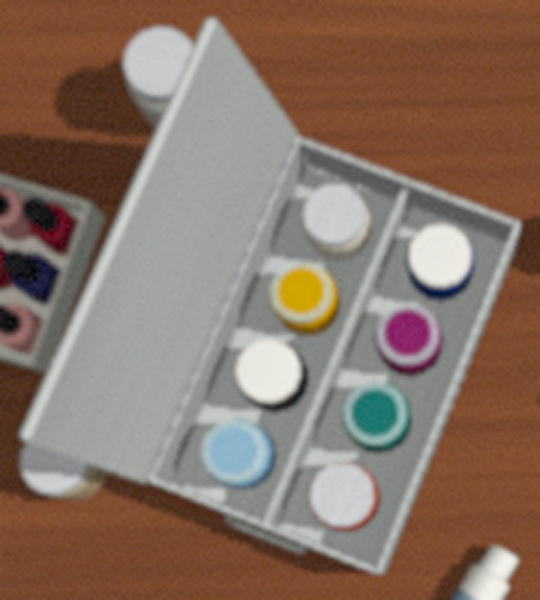

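The corners are clear in both pictures. Scene: lid tip (435,131) and (351,199), front rim (267,233) and (345,174). Top: lid tip (246,92) and (183,231), front rim (348,159) and (302,276). Next come the pose fit and the reachability check.

```bash
cat > h.py <<'E'
import numpy as np, json
from scipy.spatial.transform import Rotation as Rn
from station import robot, fingers, vision, workorder, recognise
def project(c,P):
    k=vision.calibration(c); E=np.array(k["extrinsics"]); p=P@E[:3,:3].T+E[:3,3]
    s=np.c_[p[:,0],-p[:,1]]/-p[:,2:]; s=s*(1+k["k1"]*(s**2).sum(1,keepdims=True))
    M=np.array(k["mtx"]); return s*[M[0,0],M[1,1]]+M[:2,2]
def lidpt(r,y,h,th): # in tin frame; h = height over the underside plane
    return np.array([.075-r*np.cos(th)+h*np.sin(th), y, .0585+r*np.sin(th)+h*np.cos(th)])
def world(pose,P):
    return np.atleast_2d(P)@Rn.from_euler('z',pose[2]).as_matrix().T+[pose[0],pose[1],0]
try: pose=np.load('pose.npy')
except OSError: pose=None
def tool(th,r,y,h,tau):
    """TCP pose: r along the lid, h over its underside, jaws along the lid normal, fingers towards tin -y, tau down"""
    d=np.array([0,-np.cos(tau),-np.sin(tau)]); n=np.array([np.sin(th),0,np.cos(th)])
    j=n-(n@d)*d; j/=np.linalg.norm(j); j*=SIGN
    M=Rn.from_euler('z',pose[2]).as_matrix()@np.c_[np.cross(j,d),j,d]
    return world(pose,lidpt(r,y,h,th))[0], Rn.from_matrix(M).as_euler('xyz',degrees=True)
SIGN=1
E
python3 - <<'E'
import h,numpy as np
from h import *
from scipy.optimize import least_squares
sc=[(435.1,131.4),(351.4,199.1),(267.1,232.9),(345.1,174.3),(334.9,275.7),(333.7,294.9),(269.1,255.7)]
tp=[(183,230.7),(245.7,91.7),(348.3,159.3),(302.3,275.7),(274.3,131),(225,245.7)]
def pts(q):
    t=[lidpt(.166,.117,.003,q[3]),lidpt(.166,-.117,.003,q[3]),[-.075,-.115,.058],[-.075,.115,.058],[.075,-.115,.058]]
    return world(q,t+[[.075,-.115,0],[-.075,-.115,0]]),world(q,t+[[.075,.115,.058]])
def res(q):
    a,b=pts(q); return np.r_[(project("scene",a)-sc).ravel(),(project("top",b)-tp).ravel()]
s=least_squares(res,[.55,.1,1.2,1.8],loss='soft_l1'); print(s.x,np.round(res(s.x).reshape(-1,2),1).tolist())
np.save('pose.npy',s.x[:3]); h.pose=s.x[:3]
print('edge',world(s.x,lidpt(.163,0,.003,s.x[3])),'corner+y shut',world(s.x,lidpt(.163,.117,.003,0)))
for sg in (1,-1):
    h.SIGN=sg
    for tau in (15,25,35,45,60):
        row=[]
        for th in (1.87,1.5,1.1,.7,.3,0):
            p,o=tool(th,.16,.112,.0 if th>.9 else .015,np.radians(tau)); j=robot.inverse_kinematics(p,o); row.append(None if j is None else np.round(j).astype(int).tolist())
        print(sg,tau,row)
E
```

```text
[0.56954842 0.09943331 1.1730225  1.72262339] [[-0.5, -1.7], [-0.2, 0.5], [-1.3, -0.2], [-0.8, -1.9], [-0.9, -3.3], [-0.2, 1.0], [-0.8, 0.4], [-0.6, 1.6], [-0.4, -0.5], [-0.3, -0.0], [-1.3, 1.0], [-1.2, -0.6], [-1.4, -0.4]]
edge [[0.60929937 0.19403978 0.21917118]] corner+y shut [[0.42759483 0.06362579 0.0615    ]]
1 15 [[-24, 41, -51, 120, 98, 104, -41], [-22, 35, -51, 128, 95, 100, -65], [-20, 33, -51, 137, 95, 99, -95], [-11, 45, -62, 143, 99, 112, -124], None, None]
1 25 [[-21, 33, -51, 118, 90, 90, -34], [-18, 25, -51, 126, 87, 85, -56], [-14, 21, -51, 135, 88, 81, -82], [-5, 28, -62, 141, 93, 88, -111], None, None]
1 35 [[-16, 26, -51, 115, 80, 79, -26], [-12, 18, -51, 123, 78, 72, -43], [-7, 12, -52, 131, 79, 66, -66], [-24, 9, -31, 139, 81, 58, -93], [4, 25, -62, 145, 94, 74, -131], None]
1 45 [[-4, 26, -62, 111, 73, 76, -17], [3, 17, -62, 118, 68, 67, -30], [2, 7, -52, 127, 65, 55, -45], [23, 10, -72, 133, 72, 55, -71], [-33, 6, -10, 142, 79, 42, -109], [13, 26, -62, 144, 95, 62, -146]]
1 60 [[5, 26, -64, 103, 57, 70, -3], [12, 15, -62, 110, 49, 62, -7], [12, 5, -52, 118, 41
[... 292 characters left out ...]
90, 146], [-18, 25, -51, 126, 87, 85, 124], [-14, 21, -51, 135, 88, 81, 98], [-22, 20, -41, 142, 90, 77, 68], None, None]
-1 35 [[-10, 31, -62, 115, 84, 85, 153], [-4, 22, -62, 122, 80, 77, 136], [2, 15, -62, 131, 80, 69, 114], [4, 15, -62, 138, 84, 67, 86], [-22, 15, -31, 145, 92, 60, 47], None]
-1 45 [[-4, 26, -62, 111, 73, 76, 163], [3, 17, -62, 118, 68, 67, 150], [11, 9, -62, 127, 67, 57, 134], [15, 7, -62, 133, 70, 51, 110], [-13, 8, -31, 141, 81, 45, 70], [-23, 15, -20, 145, 93, 45, 31]]
-1 60 [[-80, 16, 43, 106, 20, 49, -155], [-89, 9, 54, 113, 24, 48, -166], [22, 7, -62, 118, 43, 52, 168], [28, 4, -63, 124, 43, 45, 153], [29, 8, -62, 132, 55, 39, 115], [18, 14, -51, 136, 69, 37, 69]]
```

```bash
cat >> h.py <<'E'
def ftool(th,c,s,alpha,y=0.,psi=0.,sign=1):
    """front approach. bead on front finger when c=gap/2; s=overlap behind tip; alpha=tool tilt from vertical; psi=twist about tin z"""
    Rz=Rn.from_euler('z',psi).as_matrix()
    d=Rz@[np.sin(alpha),0,-np.cos(alpha)]; j=Rz@[np.cos(alpha),0,np.sin(alpha)]
    M=Rn.from_euler('z',pose[2]).as_matrix()@np.c_[np.cross(j*sign,d),j*sign,d]
    P=lidpt(.163,y,0,th)+(s-robot.tip_reach)*d+c*j
    return world(pose,P)[0], Rn.from_matrix(M).as_euler('xyz',degrees=True)
E
python3 - <<'E'
from h import *
print(robot.tip_reach, robot.current_finger_gap())
A=np.radians
for sg in (1,-1):
  for y in (-.05,0,.05):
   for psi in (-30,-15,0,15):
    for ae in (35,50,65):
        row=[];ok=True
        for th in (1.72,1.3,.8,.4,0):
            al=A(ae)*max(0,1-th/1.57); p,o=ftool(th,0 if th>.9 else .02,.03 if th>.5 else .012,al,y,A(psi),sg)
            j=robot.inverse_kinematics(p,o); ok&=j is not None; row.append(None if j is None else np.round(j).astype(int).tolist())
        if ok: print(sg,y,psi,ae,row[0],row[2],row[4])
E
```

```text
0.017 0.998295352243444
1 -0.05 -30 35 [10, 43, -51, 66, 32, 84, 2] [28, 26, -40, 96, 10, 49, 25] [28, 24, -19, 117, -51, 24, 94]
1 -0.05 -30 50 [10, 43, -51, 66, 32, 84, 2] [31, 22, -38, 102, -1, 40, 35] [-28, 46, 64, 127, 254, 79, 136]
1 -0.05 -30 65 [10, 43, -51, 66, 32, 84, 2] [31, 19, -33, 107, -18, 33, 52] [-22, 61, 64, 131, 238, 106, 146]
1 -0.05 -15 35 [10, 43, -51, 66, 32, 85, 16] [29, 27, -40, 93, 6, 53, 43] [35, 29, -25, 111, -38, 33, 98]
1 -0.05 -15 50 [10, 43, -51, 66, 32, 85, 16] [31, 25, -37, 98, -6, 46, 55] [39, 33, -19, 116, -68, 41, 133]
1 -0.05 -15 65 [10, 43, -51, 66, 32, 85, 16] [32, 23, -32, 102, -22, 42, 71] [60, 48, -39, 117, -70, 40, 148]
1 -0.05 0 35 [10, 43, -52, 66, 33, 85, 31] [29, 30, -40, 90, 4, 58, 59] [38, 34, -29, 103, -28, 44, 102]
1 -0.05 0 50 [10, 43, -52, 66, 33, 85, 31] [31, 28, -37, 93, -8, 54, 71] [43, 39, -25, 105, -47, 50, 125]
1 -0.05 0 65 [10, 43, -52, 66, 33, 85, 31] [33, 27, -33, 96, -20, 52, 83] [46, 47, -21, 104, -60, 61, 142]
1 -0.05 15 35 [11, 44, -53, 66, 34, 85, 46] [29, 32, -40, 87, 4, 63, 74] [39, 39, -32, 95, -19, 54, 107]
1 -0.
[... 6038 characters left out ...]
 [81, 58, -61, 131, -58, 20, -34]
-1 0.05 0 35 [8, 32, -47, 81, 24, 77, -153] [20, 16, -28, 105, -9, 53, -114] [32, 24, -20, 119, -43, 41, -65]
-1 0.05 0 50 [8, 32, -47, 81, 24, 77, -153] [23, 15, -25, 108, -21, 50, -101] [40, 31, -18, 121, -59, 50, -42]
-1 0.05 0 65 [8, 32, -47, 81, 24, 77, -153] [25, 15, -23, 111, -33, 49, -88] [46, 41, -17, 120, -66, 60, -26]
-1 0.05 15 35 [10, 33, -50, 81, 26, 78, -139] [21, 19, -29, 102, -9, 58, -100] [31, 28, -19, 112, -34, 51, -60]
-1 0.05 15 50 [10, 33, -50, 81, 26, 78, -139] [23, 19, -25, 104, -20, 57, -89] [37, 35, -17, 111, -46, 60, -44]
-1 0.05 15 65 [10, 33, -50, 81, 26, 78, -139] [25, 19, -22, 105, -29, 58, -78] [41, 45, -16, 108, -52, 70, -33]
```

The front approach works: straddle the edge with half-open jaws so the rear finger nudges, the front finger catches and lowers, and nothing is pinched. First I'll go to the straddle pose.

Run:
```python
from h import *
import cv2
A=np.radians
fingers.gripper_to(0.5)
robot.move_to(*ftool(1.72,0,-.09,0))
robot.line_to(ftool(1.72,0,-.015,0)[0],velocity=.15)
print(robot.current_time_s(),robot.tip_reach,robot.current_finger_gap(),robot.current_tool_pos())
a=vision.grab_frame("scene"); b=vision.grab_frame("top"); w=vision.grab_frame("wrist")
o=np.vstack([np.hstack([cv2.resize(a[100:240,300:480],(400,311)),cv2.resize(b[60:200,170:350],(400,311))]),cv2.copyMakeBorder(cv2.resize(w,(448,280)),0,0,0,352,0)])
cv2.imwrite("pics/p5.png",o[:,:,::-1])
```

```text
5.0333 0.017 0.49774949197694474 [0.60833933 0.19093643 0.25245307]
```

View pics/p5.png

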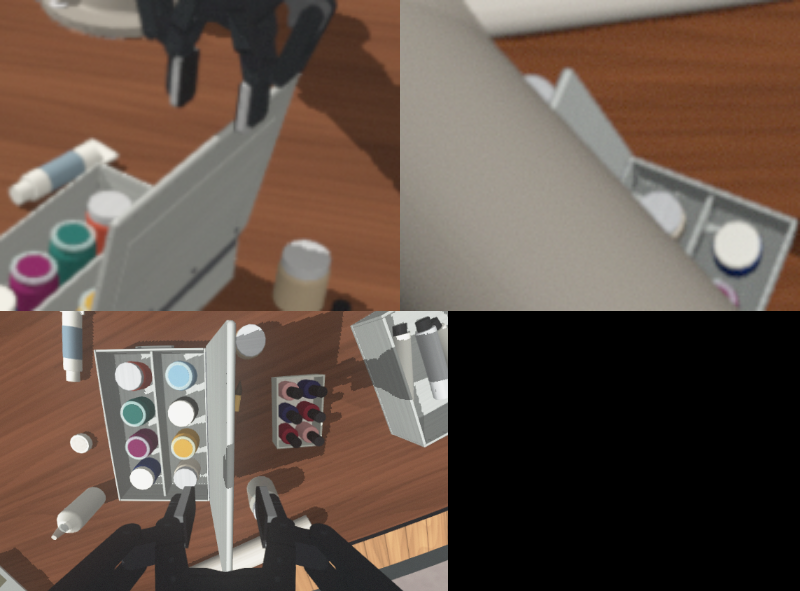

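The lid edge sits between the fingertips, about 5 mm off centre toward the rear finger in the wrist view. Next: descend, nudge, catch.

```bash
cat >> h.py <<'E'
def al(th): return np.radians(55)*max(0,1-th/1.57)
def go(th,c,s,v=.05,**k):
    p,o=ftool(th,c,s,al(th)); r=robot.line_to(p,o,velocity=v,**k)
    print(round(robot.current_time_s(),2),round(th,2),r,np.round(robot.current_contact_force(),2)); return r
E
python3 - <<'E'
from h import *
import cv2
if not go(1.72,.003,.028,.06,f_stop=4):
    for th in np.arange(1.64,1.09,-.09): go(th,.003,.028)
    a=vision.grab_frame("scene"); w=vision.grab_frame("wrist")
    o=np.vstack([cv2.resize(a[100:300,240:480],(480,400)),cv2.resize(w,(320,200))[:, :].repeat(1,0) if 0 else cv2.copyMakeBorder(cv2.resize(w,(320,200)),0,0,0,160,0)])
    cv2.imwrite("pics/p6.png",o[:,:,::-1])
E
```

```text
6.05 1.72 False [ 0.47 -0.32 -0.15]
6.46 1.64 False [-0.47  0.69 -0.41]
6.9 1.55 False [ 0.66  0.33 -0.07]
7.33 1.46 False [-0.91  1.36 -0.76]
7.77 1.37 False [0.1  0.22 0.1 ]
8.2 1.28 False [-0.47 -0.05 -0.11]
8.63 1.19 False [-0.09 -0.3   0.72]
9.07 1.1 False [ 0.13 -2.08 -0.11]
```

View pics/p6.png

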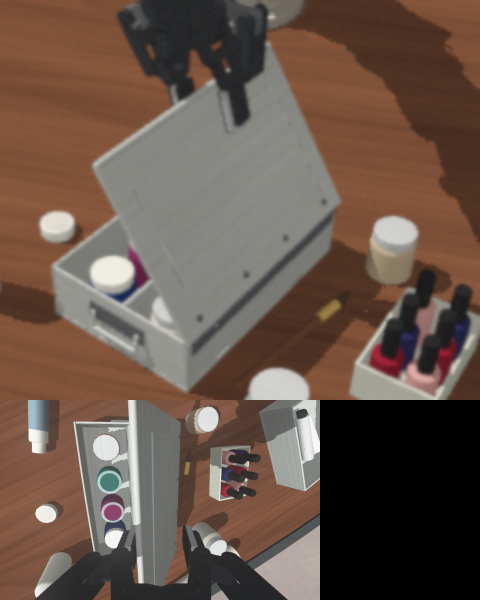

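The lid has been caught at about 1.0 rad: it rests against the front (left) finger and the force jumped to about 2 N. Now I'll lower it slowly.

Run:
```python
from h import *
import cv2
go(.99,.021,.028,.03)
for th in np.arange(.9,.19,-.1): go(th,.021,np.interp(th,[.3,.9],[.013,.028]),.05)
go(.14,.021,.012,.03)
a=vision.grab_frame("scene"); w=vision.grab_frame("wrist")
o=np.vstack([cv2.resize(a[130:300,230:460],(541,400)),cv2.copyMakeBorder(cv2.resize(w,(320,200)),0,0,0,221,0)])
cv2.imwrite("pics/p7.png",o[:,:,::-1])
```

```text
9.42 0.99 False [ 0.91 -1.41 -0.48]
9.84 0.9 False [-0.87 -2.04  0.38]
10.29 0.8 False [-0.66 -1.8   0.15]
10.74 0.7 False [-0.49 -2.84  0.24]
11.19 0.6 False [-0.91 -3.08  0.72]
11.64 0.5 False [-2.12 -2.31 -0.33]
12.09 0.4 False [-0.94 -2.69  1.21]
12.54 0.3 False [-1.91 -3.8   0.1 ]
13.01 0.2 False [-2.14 -3.6  -0.39]
13.47 0.14 False [-1.59 -2.02 -0.68]
```

View pics/p7.png

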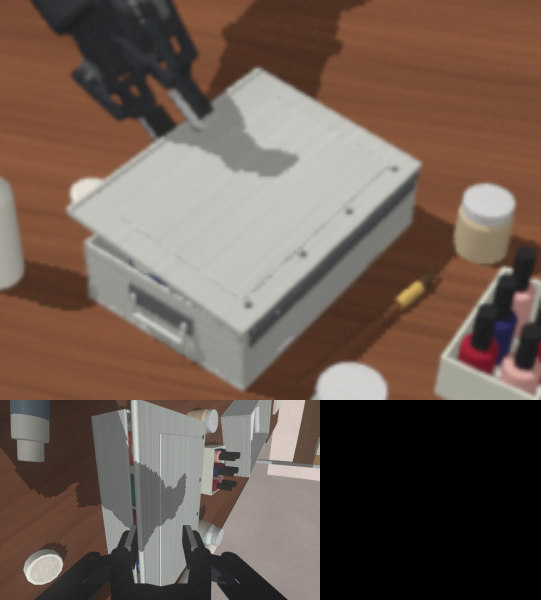

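It is resting on the front finger, about 0.15 rad open, and the tin has not shifted. Final slow lowering, then withdraw.

Run:
```python
from h import *
import cv2
for th in (.10,.07,.04,.02,0,-.02,-.04,-.06): go(th,.021,.010,.015)
a=vision.grab_frame("scene"); w=vision.grab_frame("wrist")
o=np.vstack([cv2.resize(a[130:300,230:460],(541,400)),cv2.copyMakeBorder(cv2.resize(w,(320,200)),0,0,0,221,0)])
cv2.imwrite("pics/p8.png",o[:,:,::-1])
```

```text
14.1 0.1 False [-0.51 -1.29 -2.74]
14.57 0.07 False [-0.6  -2.17 -2.44]
15.03 0.04 False [-0.76 -1.17 -2.41]
15.4 0.02 False [-0.06 -2.28 -1.57]
15.77 0 False [ 0.46 -0.66 -1.2 ]
16.13 -0.02 False [ 0.25 -0.26  0.22]
16.5 -0.04 False [0.78 0.1  0.27]
16.87 -0.06 False [ 0.51 -0.83  0.09]
```

View pics/p8.png

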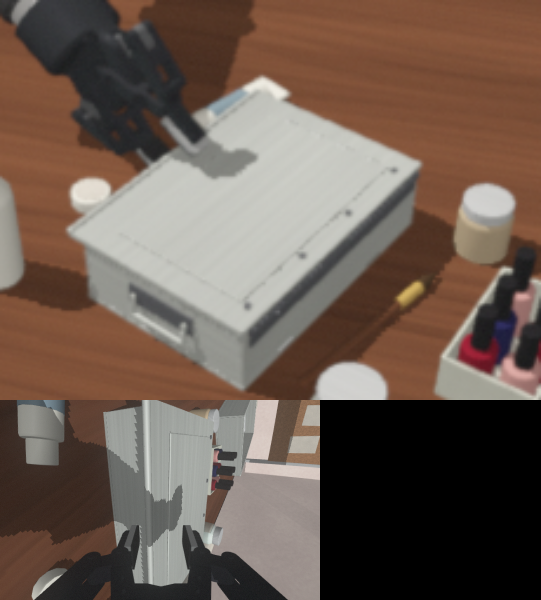

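Shut, and the load left the finger around 0 rad. I'll withdraw straight out, then up.

Run:
```python
from h import *
import cv2
p=np.array(robot.current_tool_pos()); x=np.array([np.cos(pose[2]),np.sin(pose[2]),0])
robot.line_to(p-.06*x,velocity=.06); robot.line_to(p-.09*x+[0,0,.13],velocity=.12)
robot.pause(.5)
print(robot.current_time_s(),robot.current_contact_force())
a=vision.grab_frame("scene"); b=vision.grab_frame("top")
cv2.imwrite("pics/p9.png",np.hstack([cv2.resize(a[130:360,200:490],(400,317)),cv2.resize(b[60:310,150:410],(330,317))])[:,:,::-1])
for n in ("water_jar_mid","glue_bottle_mid","polish_carton_mid","paint_tube_mid","spare_jar_mid"):
    print(n,[np.round(d["rect"]).tolist() for d in recognise(n,"scene")[:1]])
```

```text
19.875 [0.07638561 0.37498748 0.0287412 ]
water_jar_mid [[378.0, 312.0, 36.0, 57.0]]
glue_bottle_mid [[225.0, 222.0, 28.0, 59.0]]
polish_carton_mid [[447.0, 273.0, 64.0, 79.0]]
paint_tube_mid [[329.0, 177.0, 48.0, 23.0]]
spare_jar_mid [[436.0, 225.0, 24.0, 36.0]]
```

View pics/p9.png

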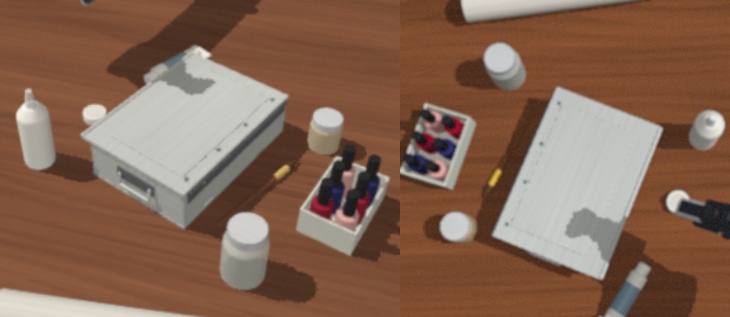

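The lid is flat shut, the neighbours are where they were, and the hand is clear.

```bash
python3 -c "
from station import workorder; print(workorder.close_job())"
```

```text
the job is handed in; nothing more can be done
None
```

The lid is fully shut and the hand is well clear. I handed the job in at about 20 s of the 56 s allowed.

- **Nudge and catch:** I straddled the lid's front edge with half-open jaws, about 42 mm apart, so the lid was never pinched. The rear finger nudged it past upright and it fell onto the front finger at about 1.0 rad.
- **Lowering:** I let it down slowly on that finger; the force readings while holding it stayed at or below about 4.3 N. The load left the finger at about 0 rad with no force spike. I then withdrew straight out to the front and up.

**Last checks:** The pictures show the lid flat and shut, with the tin where it was as far as I can tell by eye. The water jar, glue bottle, carton, tube and spare jar were re-detected within 2 pixels of their first positions. I checked the cap and the brush only by eye in the pictures. The contact force after withdrawing was about 0.4 N, in line with sensor noise. No check failed or disagreed.

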